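# Seat the keyed rotor of a tube mixer and hold it down

## Task

Get the small tube mixer ready: lift the dust plug out of its drive hub, put the plug in the open top drawer of the drawer unit, let go of it and slide the drawer fully shut. Then take the rotor from its stand by the knob, put its shaft in the hub and turn it until the key slips into the hub's slot, and keep pushing against the spring until the rotor's disc sits flush on the hub. Finish while still holding the rotor pressed fully home (the spring lifts it otherwise), and leave the bottle, tape rolls and marker where they are.

Things in the scene. Friction and masses are not known exactly. Their poses are not given: they have to be found in the camera images.
- mixer: White tube mixer housing, 120 x 120 x 50 mm high, fixed to the table, with a black dial and a black switch on its front (its -x face). Origin at the centre of its underside, z up.
- hub: Steel drive hub fixed upright on the mixer's top: sleeve 45 mm high, 50 mm across (62 mm at its 6 mm foot), round bore of 24 mm diameter. On its own -x side a keyway slot 8.5 mm wide runs the whole height, right through the wall. It does not turn; its direction differs from run to run. Origin at the centre of its foot, 50 mm above the table, z up.
- hub_mouth (a point): Centre of the bore's mouth on the hub's top face, 95 mm above the table; axes as the hub's. In the bore is a spring-loaded ejector, its top 24 mm below the mouth; it starts to yield at about 3 N and takes about 9 N when the rotor is home, 10 mm down.
- hub_keyway (a point): Point in the keyway slot at the height of the hub's top face, 13.5 mm from the bore's axis.
- rotor: Rotor, about 160 g, loose, upright in its stand. Aluminium disc 80 mm across, 8 mm thick; on it a grey round knob, 28 mm diameter, 40 mm high (z = 8 to 48 mm), to take hold of; below it a steel shaft 22 mm in diameter, 34 mm long, with a chamfered end. Origin at the centre of the disc's underside, z up. Home in the hub, origin and x axis coincide with hub_mouth and the hub's x axis.
- rotor_key (a point): Point in the rotor's key, level with the disc's underside, 13.5 mm from the axis; home, it coincides with hub_keyway. The key, 6 mm wide, on the rotor's own -x side, reaches 16 mm from the axis and runs from the disc 24 mm down; the shaft's last 10 mm are plain and round and centre in the bore before the key meets the hub. An 8 mm wide nose on the disc's edge marks the key.
- stand: White round parking stand for the rotor, 80 mm across its foot and 50 mm high, fixed to the table; the rotor's disc rests on its rim and the shaft hangs free in its hole, about 40 mm wide. Origin at the centre of its underside.
- plug: Grey dust plug, 30 g, loose, sits in the hub's bore: brim 44 mm across and 5 mm thick resting on the hub's top, round knob 20 mm in diameter and 30 mm high on the brim, stub 20 mm in diameter and 15 mm long below it, loose in the bore. Origin at the centre of the brim's underside, z up along the knob.
- drawer_unit_drawer_3 (a joint): Sliding of the top drawer of the clear drawer unit, which is fixed: 0 is shut, grows as the drawer comes out toward the robot (-x), in m; at most 0.15. Friction about 1 N. It starts open by 0.11 to 0.14. The thin packets seen in the drawers are no obstacle.
- drawer_floor (a point): Point on the top drawer's inner floor, 154 mm above the table, on its middle line, 60 mm behind the inner face of its 2 mm front; moves with the drawer; x points into the unit. Inside 256 mm wide; front's upper edge 63 mm above the floor; pull lip 70 mm wide, 14 mm out, 38 mm above the floor. Unit 222 mm high; the drawer is uncovered as deep as it is open.
- gel_bottle: White pump bottle, 66 x 58 x 188 mm, a bystander. Origin at the centre of its underside.
- plaster_roll: White roll of plaster, 41 mm across, 25 mm high, a bystander. Origin at the centre of its underside.
- tape_roll: Cream roll of tape, 46 mm across, 19 mm high, a bystander. Origin at the centre of its underside.
- marker_2: Red and black marker, 128 mm long, 14 mm thick, lying, a bystander. Origin at the centre of its underside.
Not all that is in view belongs to the job. Leave any yellow look-alike of the plug alone.

How it is judged (in metres and radians):
On the way, in this order (a step that is already met when the one before it is completed fails the run):
1. the plug lies in the open top drawer, let go (x of plug in the frame of drawer_floor between -0.058 and 0.14 m and y of plug in the frame of drawer_floor between -0.128 and 0.128 m and z of plug in the frame of drawer_floor between -0.002 and 0.045 m and contact force between the fingers and plug below 0.1 N and value of joint drawer_unit_drawer_3 above 0.02 m), for 0.2 s.
2. the drawer is shut with the plug in it (x of plug in the frame of drawer_floor between -0.058 and 0.14 m and y of plug in the frame of drawer_floor between -0.128 and 0.128 m and z of plug in the frame of drawer_floor between -0.002 and 0.045 m and value of joint drawer_unit_drawer_3 below 0.005 m), for 0.2 s.
3. the rotor is home in the hub with its key in the slot, pressed down (z of rotor in the frame of hub_mouth between -0.003 and 0.002 m and horizontal distance between rotor and hub_mouth below 0.003 m and distance between rotor_key and hub_keyway below 0.004 m and angle between the z axis of rotor and the z axis of hub, either way round below 0.06 rad and contact force between the fingers and rotor above 2 N), for 0.2 s.
At the end, for the whole second after the job is handed in: The plug lies in the top drawer and the drawer is shut to within 5 mm; the rotor's disc is within 2 mm of the hub's top face, on its axis within 3 mm and upright, the key in the hub's slot, and the gripper is still on the rotor (over 2 N), pressing it home against the spring (all of step 2 and all of step 3); the arm keeps its last pose, push and grip.
It fails at once if gel bottle moved more than 30 mm (distance of gel_bottle from where it was at the start of the episode above 0.03 m).
It fails at once if plaster roll moved more than 30 mm (distance of plaster_roll from where it was at the start of the episode above 0.03 m).
It fails at once if tape roll moved more than 30 mm (distance of tape_roll from where it was at the start of the episode above 0.03 m).
It fails at once if marker 2 moved more than 30 mm (distance of marker_2 from where it was at the start of the episode above 0.03 m).
It fails at once if gel bottle tipped (angle between gel_bottle's own z axis and vertical above 0.35 rad).
It also fails if it takes over 61 s, if anything falls off the work surface, if the arm or the gripper's body presses on something with over 40 N, if the wrist force passes 120 N, or if a joint passes its speed limit or range.

## Robot

A 6-joint arm with a two-finger parallel gripper is mounted at the origin on a cart in front of the work surface, level with it; the furniture and walls round the work are solid. World frame = base frame: x ahead of the robot, y to its left, z up, the work surface at z = 0. Lengths are in mm, angles in rad, forces in N, time in s.
With the tool pointing down it reaches from about 275 to 1000 mm from the base axis. Payload 8.4 kg.
Tool frame: the origin (TCP) lies on the centre line of the jaws, within the pads' length; the fingertips stand 25 mm ahead of it and the grasp point (between the pads) lies 6 mm ahead of it; z points along the fingers, y is the line along which they close (so a half turn about z gives the same grasp; the last joint's range is limited). The gripper opens to 85 mm and grips with 20 to 120 N. Pads are 22 mm wide; open, the fingers measure 114 mm over their backs; the gripper's body (76 mm by 85 mm) begins 54 mm behind the grasp point. The pads swing forward as they close: fully open they stand 13 mm farther back than shut.
Start: joints at [-1.161, 0.353, 1.633, -0, 1.155, -0.002], TCP at [250.161, -572.754, 256.281] pointing down, gripper open.
Joint ranges: [-2.63, 2.63], [-0.92, 2.1], [0.06, 2.66], [-1.3, 4.44], [0, 2.69], [-3.02, 3.02]. Speed limits (rad/s): [2.22, 2.22, 2.79, 3.14, 3.14, 3.14].

## Interface

Orientations are given as [roll, pitch, yaw] about the fixed x, y, z axes, in that order (R = Rz(yaw) Ry(pitch) Rx(roll)).
In Python, from rig import r gives the robot as it stands.
- The arm moves only by the shell command python3 -m jog 'ROWS' [FORCE]. ROWS is JSON, a list of rows, each a list of 3 entries, a list of its own where there are three numbers: the turn, a rotation vector about the tool's x, y, z in rad, then the shift along the tool's x, y, z in m, then the opening, from -1 (shut) to 1 (fully open). In form: [[[rx, ry, rz], [x, y, z], gripper], ...]. A call has 1 to 12 rows; each row shifts and turns the commanded pose from where the row before left it, along the tool's axes as they then stand; what a row does not reach is not made up. A row lasts 1/10 s, in which the tool goes at most 50 mm and 8.59 degrees, less where a joint would pass 70% of its speed; a pose out of reach is approached as far as the arm can. A call with a gripper value outside its range is refused whole. The fingers move at their own pace and stop on an object; FORCE is the grip in N (left out, the last holds). Time passes only in rows, so rows that do not move let the fingers close. It gives the time, the measured TCP pose, the force, the opening and the grip force at its end, in the units of the state.
- r.sense(): the state, without advancing time (a new reading comes with each control period).
- r.grab_frame(name): name is "side" or "top"; returns the picture (420x560x3 uint8, red, green, blue); there is no depth.
- r.camera_params(name): a dict with "fx", "fy", "cx", "cy" (pixels), "k1" (the pictures are not rectified: a ray, as slopes to the right and down, at radius r is drawn at 1 + k1 r^2 times it, then the intrinsics apply), "rvec" (rotation vector, rad) and "tvec" (3), from world to camera coordinates, as OpenCV has them. Camera axes: x right, y down, z forward; pixel columns grow to the right and rows downward; lengths in mm; the calibration is good to about 2 mm. A picture is of the moment at which its call begins. camera_params takes no time and is no camera call.
- r.sign_off(): hands the job in; it is judged then, once.
The state is a dict: "clock": time; "qpos": joint angles; "qvel": joint speeds; "joint_efforts": joint torques, N m; "eef_pos": TCP position; "tcp_rot": TCP orientation; "contact_force": force on the tool from outside, world axes, zero at the start; "wrist_torque": the same for the moment, N m; "opening": opening from 0.0 (shut) to 1.0 (fully open); "grasp_force": force on a finger pad.
Only numpy, scipy, OpenCV 4.12 (cv2) and the standard library are available. Lean on these libraries where they do the work, as an engineer would, in place of code of your own. Each camera call takes 0.05 s, during which the arm holds its last target. There are 200 camera calls.

## Working session

There is one attempt and no reset: what is moved stays moved. The work goes in short steps, Python scripts to look and compute and a shell command to move; the robot and the scene stay as the last step left them, time stands still between calls to the robot, and variables do not carry over. Pictures are saved under pics/ and viewed, at most 10 in all, crops included, and the job is handed in when it is done.

```bash
mkdir -p pics; ls; python3 - <<'E'
from rig import r
import cv2
for n in("side","top"):
    f=r.grab_frame(n); cv2.imwrite(f"pics/{n}0.png",f[:,:,::-1]); print(n,r.camera_params(n))
print(r.sense())
E
```

```text
pics
side {'fx': 489.37758776865473, 'fy': 489.37758776865473, 'cx': 283.81479201131884, 'cy': 216.0335335664734, 'k1': -0.12172962638142527, 'rvec': array([ 0.65287682, -2.40028688,  1.38856057]), 'tvec': array([416.29811107, 303.00284276, 746.57392017])}
top {'fx': 403.2977319702659, 'fy': 403.2977319702659, 'cx': 276.62012163970417, 'cy': 211.70110874410662, 'k1': -0.06636715265114128, 'rvec': array([ 2.14871776, -2.15906285,  0.16691063]), 'tvec': array([-171.80932984,  625.46060187, 1053.7201883 ])}
{'clock': 0.1, 'qpos': array([-1.16139092e+00,  3.53582108e-01,  1.63406596e+00, -3.38015023e-05,
        1.15520731e+00, -2.35842599e-03]), 'qvel': array([-0.00089246, -0.001674  , -0.00230188,  0.00032249,  0.00082332,
       -0.00038457]), 'joint_efforts': array([ 6.39451573e-04, -6.06357908e+01, -3.42822289e+01,  2.09257405e-04,
        4.02444901e-03,  4.72073725e-05]), 'eef_pos': array([ 249.99614004, -572.38466847,  255.63207569]), 'tcp_rot': array([-3.14032986e+00,  2.79288920e-05,  4.11777521e-01]), 'contact_force': array([0.57365177, 0.83237948, 0.31849057]), 'wrist_torque': array([ 0.01544588, -0.03054078,  0.02788322]), 'grasp_force': 0.0, 'opening': 0.9995520393450452}
```

View pics/side0.png

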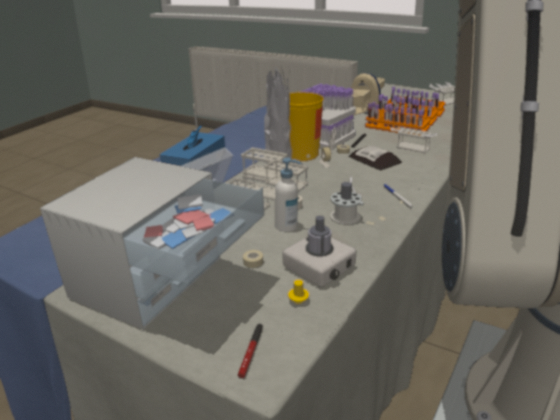

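View pics/top0.png

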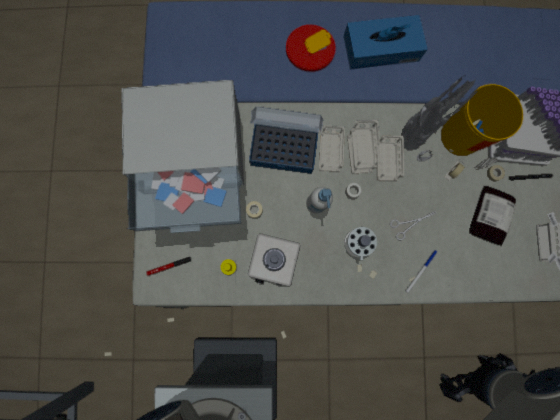

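Side view: the grey plug's knob is at (319,222) on the hub, the rotor is in its stand at (346,200), the yellow look-alike is at (299,293) and the open drawer is at (190,225). Top view: the plug is at (274,258), the rotor at (361,242), the yellow one at (228,267) and the drawer front at about (186,228).
Plug candidates: grey plug in the hub at top (274,258), yellow plug on the table at top (228,267). I choose the grey one, and will check it in a close crop.

```bash
cat > h.py <<'E'
import numpy as np,cv2
from rig import r
def P(n):
    p=r.camera_params(n);K=np.array([[p['fx'],0,p['cx']],[0,p['fy'],p['cy']],[0,0,1.]])
    return K,np.array([p['k1'],0,0,0,0.]),cv2.Rodrigues(p['rvec'])[0],np.array(p['tvec']).ravel()
def ray(n,uv):
    K,d,R,t=P(n);x=cv2.undistortPoints(np.array([[uv]],float),K,d)[0,0]
    return -R.T@t,R.T@np.array([x[0],x[1],1])
def plane(n,uv,z):
    o,v=ray(n,uv);return o+v*(z-o[2])/v[2]
def proj(n,X):
    K,d,R,t=P(n);return cv2.projectPoints(np.array(X,float).reshape(-1,1,3),R,t,K,d)[0][:,0]
def tri(a,b):
    (o,v),(q,w)=ray('side',a),ray('top',b);s=np.linalg.lstsq(np.c_[v,-w],q-o,rcond=None)[0]
    A,B=o+v*s[0],q+w*s[1];return (A+B)/2,np.linalg.norm(A-B)
def crop(f,u,v,w,h,k): return cv2.resize(f[v:v+h,u:u+w],None,fx=k,fy=k,interpolation=cv2.INTER_CUBIC)
E
python3 - <<'E'
from h import *
t=cv2.imread('pics/top0.png');s=cv2.imread('pics/side0.png')
a=crop(t,240,215,150,80,5);b=crop(s,270,170,110,120,2.3)
c=crop(t,115,155,150,95,3.3)
o=np.zeros((580+0+100,800,3),np.uint8);o=np.zeros((600,800,3),np.uint8)
a=crop(t,245,220,140,70,5); o[:350,:700]=a
b=crop(s,275,175,100,110,2.27);o[350:350+b.shape[0],:b.shape[1]]=b[:250]
c=crop(t,120,150,150,90,2.77);o[350:350+c.shape[0],300:300+c.shape[1]]=c
cv2.imwrite('pics/c1.png',o)
for n,uv,z in[('top',(274,258),130),('top',(228,267),30),('top',(365,240),98),('top',(186,228),192),('top',(132,230),217),('top',(242,222),217)]:print(uv,plane(n,uv,z).round(1))
print(tri((319,220),(274,258)),tri((346,186),(364,241)))
E
```

```text
(274, 258) [ 496.8 -166.5  130. ]
(228, 267) [475.8 -42.2  30. ]
(365, 240) [ 542.4 -402.1   98. ]
(186, 228) [565.9  40.  192. ]
(132, 230) [559.1 159.1 217. ]
(242, 222) [576.7 -93.2 217. ]
(array([ 497.14693447, -166.56895656,  120.24442886]), np.float64(0.09792861270319027)) (array([ 541.01522661, -401.0127947 ,   89.78087206]), np.float64(1.4477589348585778))
```

View pics/c1.png

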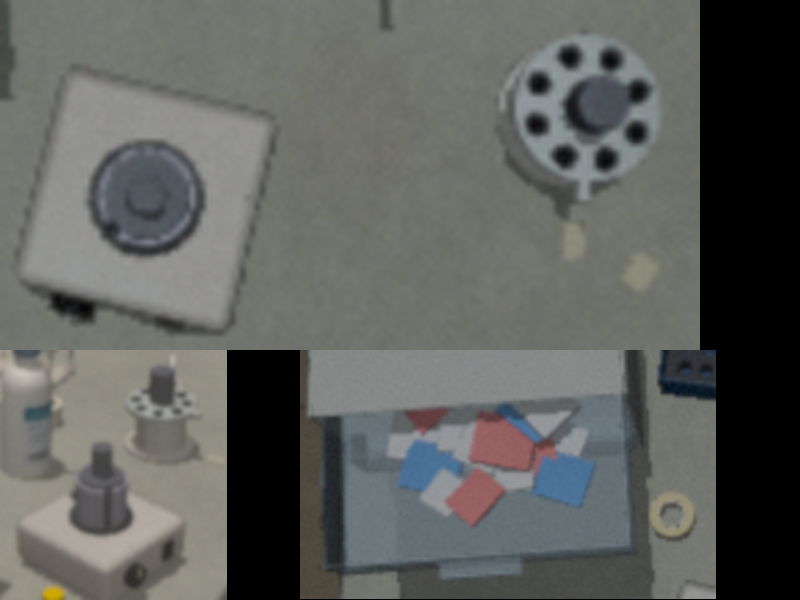

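Crop: the grey plug sits in the hub at top (274.5,259.5) and is the right one. The hub's slot shows as a dark notch at (267,265.6). The rotor's disc is at (362.4,242), with its nose at about (362,257). The drawer's front corners are at about (129,229) and (240,222).

```bash
python3 - <<'E'
from h import *
t=cv2.imread('pics/top0.png');g=cv2.cvtColor(t,6)
# hub: dark blob inside housing
m=(g<125).astype(np.uint8);m[:, :255]=0;m[:,294:]=0;m[:243]=0;m[277:]=0
n,l,st,c=cv2.connectedComponentsWithStats(m);k=l[259,274];mm=(l==k).astype(np.uint8)
ct=max(cv2.findContours(mm,0,1)[0],key=len);e=cv2.fitEllipse(ct);print('hub',e,st[k])
print(plane('top',e[0],95),'slot',plane('top',(267,265.6),95))
# rotor disc
print('g',g[242,345:380],g[228:262,362])
m=(g>132).astype(np.uint8)*0
h=cv2.GaussianBlur(g,(0,0),.7);m=(h>128).astype(np.uint8);m[:,:335]=0;m[:,385:]=0;m[:222]=0;m[261:]=0
n,l,st,c=cv2.connectedComponentsWithStats(m);k=1+np.argmax(st[1:,4]);ct=max(cv2.findContours((l==k).astype(np.uint8),0,1)[0],key=len)
print(st[k],cv2.fitEllipse(ct),cv2.minEnclosingCircle(cv2.convexHull(ct)))
c0=plane('top',(362.4,242),58);print(c0,'nose',plane('top',(362,257),56))
a=plane('top',(129,229.4),217);b=plane('top',(240,222.2),217);print(a,b,(a+b)/2,np.arctan2(*(a-b)[[0,1]]), 'lip',plane('top',(185,231),192))
for u in[(124,170),(238,166),(122,90),(235,82)]:print(plane('top',u,222))
E
```

```text
hub ((273.6904296875, 259.19525146484375), (22.871883392333984, 23.197509765625), 21.0462703704834) [262 248  24  24 449]
[ 494.74977052 -165.94300689   95.        ] slot [ 478.54830789 -148.76987612   95.        ]
g [112  93  89 142 148 135 104 106 122 143 148 143 125  47  25  33  64  85
  84  80  82  79  79  77  80 101 135 142 140 140 139 134 120 115 111] [144 145 143 140 139 144 143 112  72  73  81  82  82  83  85  76  54  33
  51  85  97 136 143 143 145 143 142 145 135 130 131 136 105 111]
[348 227  18  26 127] ((355.8079528808594, 237.52635192871094), (12.148329734802246, 24.252609252929688), 21.42220115661621) ((359.0, 239.5), 13.463011741638184)
[ 539.86774929 -404.24305771   58.        ] nose [ 499.89093739 -402.28454438   56.        ]
[560.50762309 166.09124363 217.        ] [576.2455628  -88.64115789 217.        ] [568.37659294  38.72504287 217.        ] -0.06170381628173559 lip [558.86897099  42.21230022 192.        ]
[699.02070375 182.76722039 222.        ]
[706.97016693 -83.38429558 222.        ]
[897.79225463 199.31132544 222.        ]
[915.49820645 -73.95218738 222.        ]
```

```bash
python3 -m jog '[[[0,0,0.1373],[0,0,0],0],[[0,0,0.1373],[0,0,0],0],[[0,0,0.1373],[0,0,0],0],[[0,0,0],[0.0245,-0.041,0],0],[[0,0,0],[0.0245,-0.041,0],0],[[0,0,0],[0.0245,-0.041,0],0],[[0,0,0],[0.0245,-0.041,0],0],[[0,0,0],[0.0245,-0.041,0],0],[[0,0,0],[0.0245,-0.041,0],0],[[0,0,0],[0.0245,-0.041,0],0],[[0,0,0],[0.0245,-0.041,0],0],[[0,0,0],[0.0245,-0.041,0],0]]' 40; python3 -m jog '[[[0,0,0],[0.0125,-0.0185,0],0],[[0,0,0],[0.0125,-0.0185,0],0],[[0,0,0],[0,0,0],0],[[0,0,0],[0,0,0],0]]'
```

```text
clock: 1.3
eef_pos: [471.2, -201.9, 256.2]
tcp_rot: [-3.142, 0.0, -0.0]
contact_force: [0.5, -0.7, -0.2]
opening: 0.498
grasp_force: 0.0
clock: 1.7
eef_pos: [495.5, -166.6, 255.9]
tcp_rot: [3.142, 0.001, 0.001]
contact_force: [0.8, 0.5, -0.5]
opening: 0.498
grasp_force: 0.0
```

```bash
python3 -m jog '[[[0,0,0],[0,0,0.04],0],[[0,0,0],[0,0,0.04],0],[[0,0,0],[0,0,0.03],0],[[0,0,0],[0,0,0.017],0],[[0,0,0],[0,0,0],0],[[0,0,0],[0,0,0],-1],[[0,0,0],[0,0,0],-1],[[0,0,0],[0,0,0],-1],[[0,0,0],[0,0,0],-1],[[0,0,0],[0,0,0],-1],[[0,0,0],[0,0,0],-1]]' 30; python3 -m jog '[[[0,0,0],[0,0,-0.01],-1],[[0,0,0],[0,0,-0.01],-1],[[0,0,0],[0,0,-0.03],-1],[[0,0,0],[0,0,-0.045],-1],[[0,0,0],[0,0,-0.045],-1],[[0,0,0],[0,0,-0.03],-1],[[0,0,0],[0,0,0],-1]]'
```

```text
clock: 2.8
eef_pos: [496.3, -167.2, 130.4]
tcp_rot: [3.141, -0.002, 0.0]
contact_force: [-1.4, -1.1, 8.1]
opening: 0.219
grasp_force: 30.1
clock: 3.5
eef_pos: [497.8, -167.4, 305.0]
tcp_rot: [3.139, -0.008, 0.0]
contact_force: [0.6, -0.6, -0.1]
opening: 0.221
grasp_force: 29.5
```

```bash
python3 -m jog '[[[0,0,0],[0.026,-0.042,0],-1],[[0,0,0],[0.026,-0.042,0],-1],[[0,0,0],[0.026,-0.042,0],-1],[[0,0,0],[0.026,-0.042,0],-1],[[0,0,0],[0.026,-0.042,0],-1],[[0,0,0],[0,0,0],-1],[[0,0,0],[0,0,0],-1]]'; python3 - <<'E'
from h import *
o=np.zeros((600,800,3),np.uint8)
t=r.grab_frame('top')[:,:,::-1].copy();s=r.grab_frame('side')[:,:,::-1].copy()
cv2.imwrite('pics/top1.png',t);cv2.imwrite('pics/side1.png',s)
o[:300,:360]=crop(t,250,240,48,40,7.5); o[:,400:]=crop(s,60,140,200,300,2)
o[300:,:400]=crop(t,120,130,160,120,2.5)
cv2.imwrite('pics/c2.png',o)
print(r.sense()['eef_pos'])
E
```

```text
clock: 4.2
eef_pos: [625.4, 44.3, 298.4]
tcp_rot: [3.141, 0.002, 0.002]
contact_force: [-0.5, 0.1, -0.1]
opening: 0.22
grasp_force: 29.6Traceback (most recent call last):
  File "<stdin>", line 5, in <module>
ValueError: could not broadcast input array from shape (560,400,3) into shape (600,400,3)
```

```bash
python3 - <<'E'
from h import *
o=np.zeros((600,800,3),np.uint8)
t=cv2.imread('pics/top1.png');s=cv2.imread('pics/side1.png')
o[:300,:360]=crop(t,250,240,48,40,7.5); o[:,400:]=crop(s,60,100,200,300,2)
o[300:,:400]=crop(t,120,130,160,120,2.5)
cv2.imwrite('pics/c2.png',o)
E
```

```text
(no output)
```

View pics/c2.png

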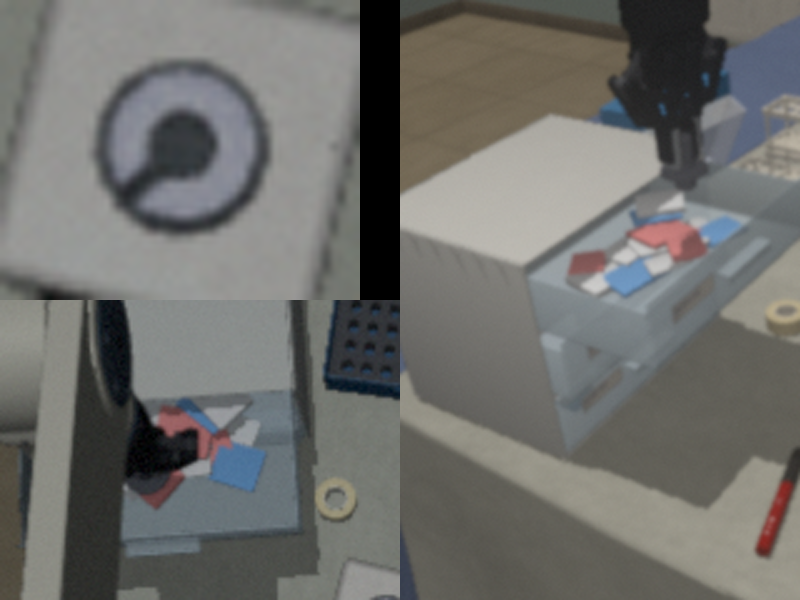

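Bore centre at crop (183,145), i.e. top (274.4,259.3), with the slot running to crop (128,197), top (267.1,266.3). The plug is held over the open drawer, clear of the front and the unit.

```bash
python3 -m jog '[[[0,0,0],[0,0,0.03],-1],[[0,0,0],[0,0,0.03],-1],[[0,0,0],[0,0,0.02],-1],[[0,0,0],[0,0,0.014],-1],[[0,0,0],[0,0,0],-1],[[0,0,0],[0,0,0],-1],[[0,0,0],[0,0,0],0],[[0,0,0],[0,0,0],0],[[0,0,0],[0,0,0],0],[[0,0,0],[0,0,0],0]]'; python3 -m jog '[[[0,0,0],[0,0,-0.03],0],[[0,0,0],[0,0,-0.03],0],[[0,0,0],[0,0,-0.03],0],[[0,0,0],[0,0,0],0],[[0,0,0],[-0.045,0,0],-1],[[0,0,0],[-0.045,0,0],-1],[[0,0,0],[-0.045,0,0],-1],[[0,0,0],[0,0,0],-1]]';  python3 - <<'E'
from h import *
o=np.zeros((600,800,3),np.uint8)
t=r.grab_frame('top')[:,:,::-1].copy();s=r.grab_frame('side')[:,:,::-1].copy()
cv2.imwrite('pics/top2.png',t);cv2.imwrite('pics/side2.png',s)
o[:,400:]=crop(s,60,100,200,300,2)
o[:300,:400]=crop(t,120,130,160,120,2.5)
cv2.imwrite('pics/c3.png',o)
# hub ring from top1
g=cv2.cvtColor(cv2.imread('pics/top1.png'),6)
k=8;G=crop(g,255,240,40,40,k)
d=cv2.circle(np.zeros_like(G),(155,155),64,255,-1)
dark=((G<95)&(d>0)).astype(np.uint8)
dt=cv2.distanceTransform(dark,2,5);_,R,_,c=cv2.minMaxLoc(dt);print('bore',R/k,((c[0]+.5)/k-.5+255,(c[1]+.5)/k-.5+240))
E
```

```text
clock: 5.3
eef_pos: [625.8, 43.2, 205.6]
tcp_rot: [-3.142, -0.0, -0.0]
contact_force: [-0.5, 0.4, 0.6]
opening: 0.503
grasp_force: 0.0
clock: 6.1
eef_pos: [485.2, 43.1, 294.2]
tcp_rot: [3.141, 0.005, 0.0]
contact_force: [0.0, -0.8, 0.9]
opening: 0.0
grasp_force: 0.0
bore 4.393799304962158 (273.8125, 258.9375)
```

View pics/c3.png

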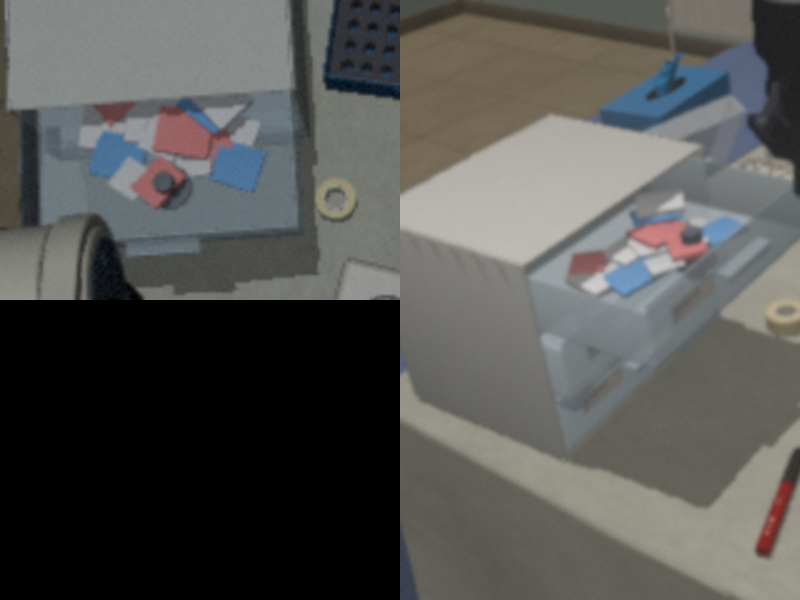

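The plug lies in the drawer, at top (187,203) in the full picture. The drawer is still open, with its pull lip at about (185,230).

```bash
python3 -m jog '[[[0,0,0],[0,0,0.035],-1],[[0,0,0],[0,0,0.035],-1],[[0,0,0],[0,0,0.022],-1],[[0,0,0],[0.03,0,0],-1],[[0,0,0],[0.015,0,0],-1],[[0,0,0],[0.012,0,0],-1],[[0,0,0],[0.015,-0.001,0],-1],[[0,0,0],[0.015,-0.001,0],-1],[[0,0,0],[0.015,-0.001,0],-1]]'; python3 -m jog '[[[0,0,0],[0.015,-0.001,0],-1],[[0,0,0],[0.015,-0.001,0],-1],[[0,0,0],[0.015,-0.001,0],-1],[[0,0,0],[0.012,-0.001,0],-1],[[0,0,0],[0.01,-0.001,0],-1],[[0,0,0],[0.008,0,0],-1]]'
```

```text
clock: 7.1
eef_pos: [593.6, 46.3, 202.7]
tcp_rot: [-3.142, 0.001, -0.0]
contact_force: [-1.0, 0.4, -0.6]
opening: 0.001
grasp_force: 0.6
clock: 7.7
eef_pos: [668.4, 51.3, 202.9]
tcp_rot: [-3.142, 0.001, -0.0]
contact_force: [-1.8, 1.1, -0.9]
opening: 0.0
grasp_force: 0.6
```

```bash
python3 -m jog '[[[0,0,0],[0.004,0,0],-1],[[0,0,0],[0.004,0,0],-1],[[0,0,0],[0.004,0,0],-1],[[0,0,0],[0,0,0],-1]]';python3 -m jog '[[[0,0,0],[0.003,0,0],-1],[[0,0,0],[0.003,0,0],-1],[[0,0,0],[0,0,0],-1]]'
```

```text
clock: 8.1
eef_pos: [674.1, 51.3, 202.7]
tcp_rot: [3.141, 0.013, -0.0]
contact_force: [-24.6, 0.5, 12.3]
opening: -0.0
grasp_force: 12.0
clock: 8.4
eef_pos: [674.8, 51.3, 202.4]
tcp_rot: [3.141, 0.025, -0.0]
contact_force: [-46.9, 0.3, 26.8]
opening: -0.002
grasp_force: 23.4
```

```bash
python3 -m jog '[[[0,0,0],[-0.02,0,0],-1],[[0,0,0],[-0.045,0.02,0],-1],[[0,0,0],[-0.045,0.02,-0.02],0],[[0,0,0],[-0.03,0.035,-0.02],0.2],[[0,0,0],[-0.03,0.035,-0.02],0.2],[[0,0,0],[0,0,0],0.2]]'; python3 - <<'E'
from h import *
t=r.grab_frame('top')[:,:,::-1].copy();s=r.grab_frame('side')[:,:,::-1].copy()
cv2.imwrite('pics/top3.png',t);cv2.imwrite('pics/side3.png',s)
o=np.zeros((600,800,3),np.uint8)
o[:400,:400]=crop(t,250,240,40,40,10); o[:400,400:]=crop(t,342,222,40,40,10)
o[400:,:300]=crop(t,120,150,150,100,2);o[400:,300:600]=crop(s,60,150,150,100,2)
cv2.imwrite('pics/c4.png',o)
E
```

```text
clock: 9.0
eef_pos: [516.8, -60.3, 264.9]
tcp_rot: [3.14, -0.003, -0.002]
contact_force: [0.9, 0.7, -1.0]
opening: 0.599
grasp_force: 0.0
```

View pics/c4.png

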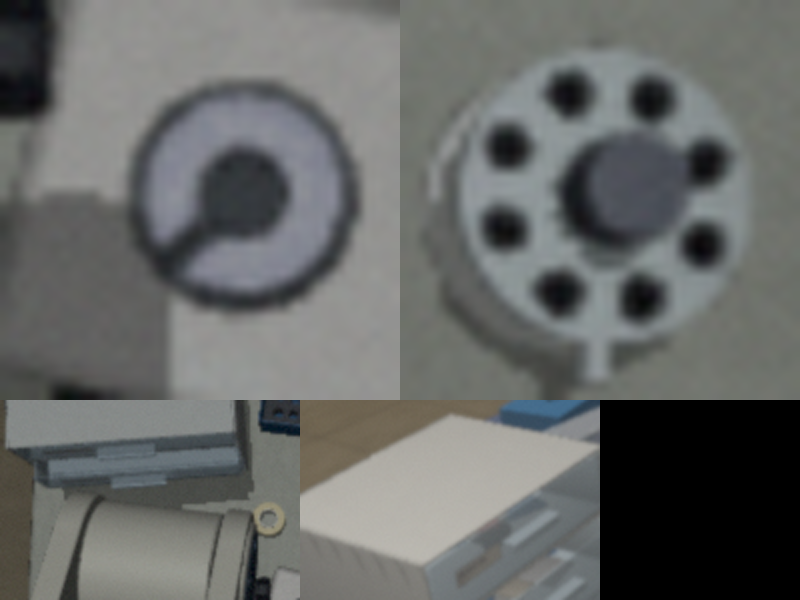

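The drawer is shut, its front flush with the unit in both views. The hub bore is at crop (245,193), slot end (170,262). The rotor disc centre (mean of the holes) is at crop (606,195) and its nose at (597,362).

```bash
python3 - <<'E'
from h import *
def T(c,off,k=10):return ((c[0]+.5)/k-.5+off[0],(c[1]+.5)/k-.5+off[1])
hb=plane('top',T((245,195.5),(250,240)),95);hb2=plane('top',T((245,193),(250,240)),95)
sl=plane('top',T((167,264),(250,240)),95);sl2=plane('top',T((200,233),(250,240)),95)
h=[(570,93),(653,98),(708,160),(705,244),(643,296),(560,293),(504,228),(508,147)]
hp=np.array([plane('top',T((x-400,y),(342,222)),58)[:2] for x,y in h]);rc=hp.mean(0)
no=plane('top',T((197,370),(342,222)),54)
print('hub',hb,hb2,'slot',sl,sl2);d=hb-sl;print('hubyaw',np.degrees(np.arctan2(d[1],d[0])),np.degrees(np.arctan2(*(sl2-sl)[[1,0]])))
a=np.degrees(np.arctan2(*(hp-rc).T[::-1]))%45;print('rotor',rc,np.hypot(*(hp-rc).T).round(1),a);d=rc-no[:2];print('rotoryaw',np.degrees(np.arctan2(d[1],d[0])))
print('knob',plane('top',T((240,187),(342,222)),98), 'lip',plane('top',T((125,457-400),(120,150),2),192),r.sense()['qpos'])
s=cv2.imread('pics/side3.png');print(proj('side',[[495,-166,95],[540,-404,98]]))
E
```

```text
hub [ 494.98765949 -166.86492093   95.        ] [ 495.6248659  -166.86804248   95.        ] slot [ 477.66972177 -146.85158309   95.        ] [ 485.50164401 -155.30951703   95.        ]
hubyaw -49.12971482151733 -47.20076756498831
rotor [ 542.50073605 -403.78343407] [28.9 29.3 29.3 29.4 28.6 29.4 29.3 29.3] [18.09383086 17.4689763  18.15822951 17.90769562 18.23178648 17.89916396
 17.33877771 18.6509029 ]
rotoryaw -3.9340010811633404
knob [ 541.71280799 -403.53344192   98.        ] lip [685.35159774  52.21977143 192.        ] [-1.14193102e-01  1.84357408e-01  1.84607384e+00  1.81451979e-04
  1.10837064e+00  1.45850725e+00]
[[319.65416765 230.53053602]
 [347.25764791 182.73532583]]
```

```bash
python3 -m jog '[[[0,0,0],[0.003,0.043,0],0.2],[[0,0,0],[0.003,0.043,0],0.2],[[0,0,0],[0.003,0.043,0],0.2],[[0,0,0],[0.003,0.043,0],0.2],[[0,0,0],[0.003,0.043,0],0.2],[[0,0,0],[0.003,0.043,0],0.2],[[0,0,0],[0.003,0.043,0],0.2],[[0,0,0],[0.003,0.042,0],0.2],[[0,0,0],[0,0,0],0.2],[[0,0,0],[0,0,0],0.2],[[0,0,0],[0,0,0],0.2]]' 80
```

```text
clock: 10.2
eef_pos: [543.1, -398.8, 261.0]
tcp_rot: [-3.14, 0.001, 0.001]
contact_force: [0.4, 0.3, -0.2]
opening: 0.599
grasp_force: 0.0
```

```bash
python3 -m jog '[[[0,0,0],[-0.001,0.005,0.04],0.2],[[0,0,0],[0,0,0.04],0.2],[[0,0,0],[0,0,0.04],0.2],[[0,0,0],[0,0,0.03],0.2],[[0,0,0],[0,0,0.015],0.2],[[0,0,0],[0,0,0.008],0.2],[[0,0,0],[0,0,0],0.2],[[0,0,0],[0,0,0],0.2]]'
```

```text
clock: 11.0
eef_pos: [542.6, -405.6, 90.4]
tcp_rot: [3.14, -0.002, 0.0]
contact_force: [-0.2, -0.1, -0.3]
opening: 0.6
grasp_force: 0.0
```

```bash
python3 -m jog '[[[0,0,0],[0,0,0.002],0.2],[[0,0,0],[0,0,0],-1],[[0,0,0],[0,0,0],-1],[[0,0,0],[0,0,0],-1],[[0,0,0],[0,0,0],-1],[[0,0,0],[0,0,0],-1],[[0,0,0],[0,0,0],-1]]' 80; python3 -m jog '[[[0,0,0],[0,0,-0.005],-1],[[0,0,0],[0,0,-0.02],-1],[[0,0,0],[0,0,-0.03],-1],[[0,0,0],[0,0,-0.03],-1],[[0,0,0],[0,0,-0.03],-1],[[0,0,0],[0,0,-0.01],-1],[[0,0,0],[0,0,0],-1],[[0,0,0],[0,0,0],-1]]'
```

```text
clock: 11.7
eef_pos: [542.1, -405.6, 88.0]
tcp_rot: [3.141, -0.001, -0.0]
contact_force: [-1.7, 1.2, 6.0]
opening: 0.311
grasp_force: 78.4
clock: 12.5
eef_pos: [541.0, -404.8, 210.5]
tcp_rot: [-3.141, 0.001, -0.0]
contact_force: [0.2, -0.2, -2.0]
opening: 0.307
grasp_force: 78.7
```

```bash
python3 -m jog '[[[0,0,0],[-0.0092,-0.0476,0],-1],[[0,0,0],[-0.0092,-0.0476,0],-1],[[0,0,0],[-0.0092,-0.0476,0],-1],[[0,0,0],[-0.0092,-0.0476,0],-1],[[0,0,0],[-0.0092,-0.0476,0],-1],[[0,0,0.127],[0,0,0],-1],[[0,0,0.127],[0,0,0],-1],[[0,0,0.127],[0,0,0],-1],[[0,0,0.127],[0,0,0],-1],[[0,0,0.127],[0,0,0],-1],[[0,0,0.127],[0,0,0],-1]]'; python3 -m jog '[[[0,0,0],[0,0,0],-1],[[0,0,0],[0,0,0],-1],[[0,0,0],[0,0,0],-1]]'; python3 - <<'E'
from h import *
t=r.grab_frame('top')[:,:,::-1].copy();s=r.grab_frame('side')[:,:,::-1].copy()
cv2.imwrite('pics/top4.png',t);cv2.imwrite('pics/side4.png',s)
o=np.zeros((600,800,3),np.uint8)
o[:,:400]=crop(t,240,220,80,120,5); o[:,400:]=crop(s,280,150,80,120,5)
cv2.imwrite('pics/c5.png',o);print(r.sense()['eef_pos'],r.sense()['tcp_rot'])
E
```

```text
clock: 13.6
eef_pos: [494.6, -166.8, 209.9]
tcp_rot: [3.14, 0.003, -0.767]
contact_force: [-1.0, 0.5, -1.1]
opening: 0.308
grasp_force: 79.0
clock: 13.9
eef_pos: [495.3, -167.1, 211.2]
tcp_rot: [3.141, 0.001, -0.759]
contact_force: [0.5, 0.2, -0.9]
opening: 0.308
grasp_force: 78.9
[ 495.4730574  -167.18776679  211.56317586] [ 3.14133753e+00  5.61649756e-04 -7.60420827e-01]
```

View pics/c5.png

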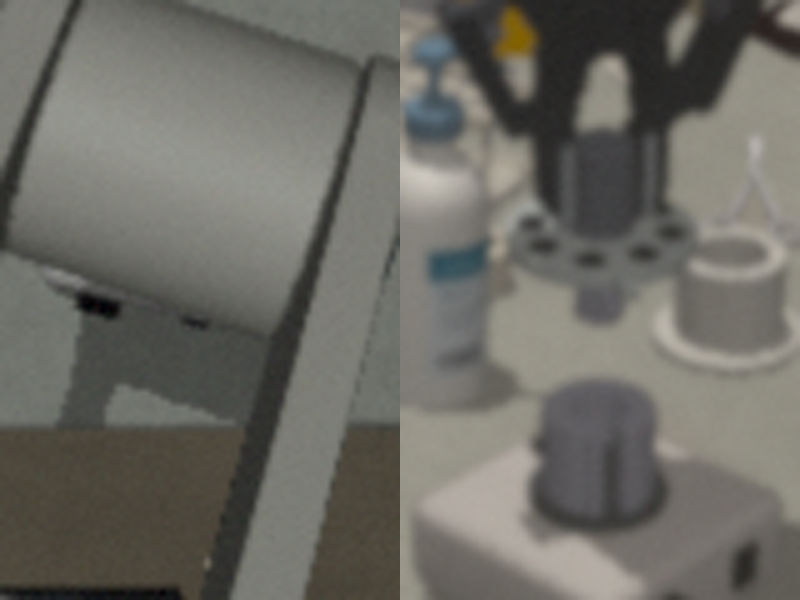

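The held rotor is upright and its shaft, crop (600,300), lines up with the hub at crop (600,400). The slot (612) faces the camera between two disc holes, as expected.

```bash
python3 -m jog '[[[0,0,0],[0,0,0.02],-1],[[0,0,0],[0,0,0.015],-1],[[0,0,0],[0,0,0.005],-1],[[0,0,0],[0,0,0.003],-1],[[0,0,0],[0,0,0.003],-1],[[0,0,0],[0,0,0.003],-1],[[0,0,0],[0,0,0],-1]]'
```

```text
clock: 14.7
eef_pos: [495.7, -167.3, 162.9]
tcp_rot: [-3.142, -0.0, -0.762]
contact_force: [-0.7, -0.5, -1.5]
opening: 0.31
grasp_force: 78.9
```

```bash
python3 -m jog '[[[0,0,0],[0,0,0.003],-1],[[0,0,0],[0,0,0],-1],[[0,0,0],[0,0,0],-1]]'; python3 -m jog '[[[0,0,0],[0,0,0.002],-1],[[0,0,0],[0,0,0.002],-1],[[0,0,0],[0,0,0],-1]]'
```

```text
clock: 15.0
eef_pos: [495.7, -167.3, 160.0]
tcp_rot: [-3.142, -0.0, -0.762]
contact_force: [-1.2, 0.0, -1.0]
opening: 0.312
grasp_force: 78.9
clock: 15.3
eef_pos: [495.5, -167.2, 155.6]
tcp_rot: [3.141, 0.0, -0.762]
contact_force: [-0.3, -0.1, -0.4]
opening: 0.303
grasp_force: 78.9
```

```bash
for i in 1; do python3 -m jog '[[[0,0,0],[0,0,0.002],-1],[[0,0,0],[0,0,0.001],-1],[[0,0,0],[0,0,0],-1]]'; done; python3 -m jog '[[[0,0,0],[0,0,0.002],-1],[[0,0,0],[0,0,0.001],-1],[[0,0,0],[0,0,0],-1]]'
```

```text
clock: 15.6
eef_pos: [495.6, -167.2, 152.7]
tcp_rot: [3.141, 0.0, -0.762]
contact_force: [-0.4, -1.0, -0.6]
opening: 0.306
grasp_force: 78.9
clock: 15.9
eef_pos: [495.6, -167.2, 149.7]
tcp_rot: [3.142, 0.0, -0.762]
contact_force: [-1.0, -0.2, -1.6]
opening: 0.307
grasp_force: 78.9
```

```bash
python3 -m jog '[[[0,0,0],[0,0,0.003],-1],[[0,0,0],[0,0,0.003],-1],[[0,0,0],[0,0,0],-1]]' 100; python3 -m jog '[[[0,0,0],[0,0,0.003],-1],[[0,0,0],[0,0,0.003],-1],[[0,0,0],[0,0,0],-1]]'
```

```text
clock: 16.2
eef_pos: [495.3, -167.2, 143.4]
tcp_rot: [3.141, 0.001, -0.762]
contact_force: [-0.3, 0.3, -0.9]
opening: 0.305
grasp_force: 98.2
clock: 16.5
eef_pos: [495.7, -167.3, 137.8]
tcp_rot: [3.142, 0.0, -0.762]
contact_force: [-1.1, 0.5, 4.5]
opening: 0.302
grasp_force: 98.3
```

The spring is engaging, as expected with the key in the slot. I keep pressing.

```bash
python3 -m jog '[[[0,0,0],[0,0,0.002],-1],[[0,0,0],[0,0,0.0015],-1],[[0,0,0],[0,0,0],-1]]'; python3 -m jog '[[[0,0,0],[0,0,0.001],-1],[[0,0,0],[0,0,0.001],-1],[[0,0,0],[0,0,0],-1]]'
```

```text
clock: 16.8
eef_pos: [495.7, -167.3, 134.6]
tcp_rot: [3.142, -0.0, -0.762]
contact_force: [-3.1, 0.8, 7.1]
opening: 0.303
grasp_force: 98.3
clock: 17.1
eef_pos: [495.7, -167.3, 133.1]
tcp_rot: [-3.142, -0.0, -0.762]
contact_force: [-3.9, 0.2, 9.4]
opening: 0.3
grasp_force: 99.7
```

```bash
python3 -m jog '[[[0,0,0],[0,0,0.001],-1],[[0,0,0],[0,0,0.0005],-1],[[0,0,0],[0,0,0],-1],[[0,0,0],[0,0,0],-1]]'; python3 - <<'E'
from h import *
s=r.grab_frame('side')[:,:,::-1].copy();t=r.grab_frame('top')[:,:,::-1].copy()
o=np.zeros((600,800,3),np.uint8);o[:,:500]=crop(s,270,180,100,120,5);o[:200,500:]=crop(t,120,150,150,100,2)
o[200:400,500:]=crop(s,60,150,150,100,2)
cv2.imwrite('pics/c6.png',o)
E
```

```text
clock: 17.5
eef_pos: [495.8, -167.3, 133.0]
tcp_rot: [-3.141, -0.0, -0.762]
contact_force: [-8.2, 2.4, 26.9]
opening: 0.302
grasp_force: 101.0
```

View pics/c6.png

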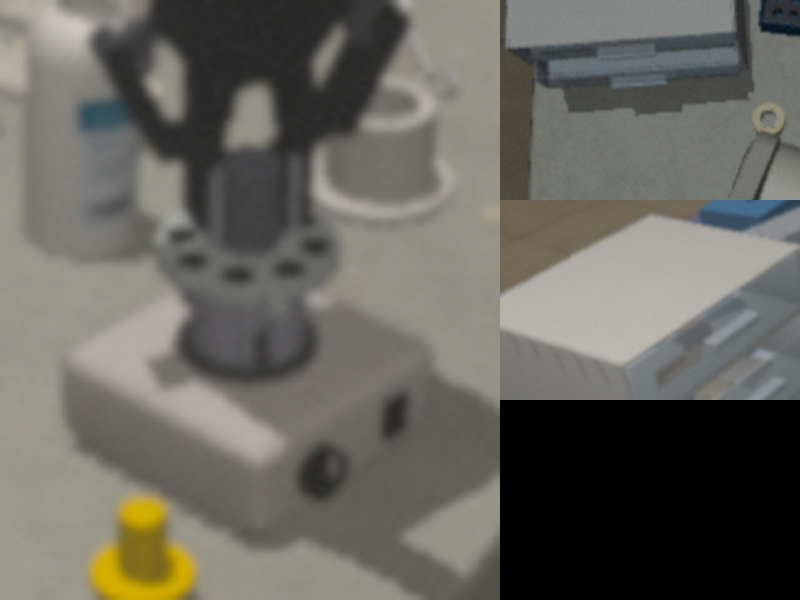

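The disc sits flush on the hub with its nose (275,300) over the slot (265,345). The force rose sharply to 27 N with no further travel, so the rotor is home, and the drawer is still shut.

```bash
python3 -c "
from rig import r
print(r.sign_off())"
```

```text
the job is handed in; nothing more can be done
None
```

The job is handed in: the plug is in the shut top drawer, and the rotor is held pressed flush on the hub with its key in the slot; the hand-in call returned no verdict.

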